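# Ready the microscope's light base

### The job

Get the microscope's light base ready for the next specimen: turn the aperture wheel by its bar knob until the sector with the long slot (the others have round holes) is centred in the fixed black window frame, and stand the one cup that fits snugly, the widest that goes in, fully down in the round stage well. Leave the other two cups standing upright on the bench, and do not disturb anything else on it.

Things in the scene. Friction and masses are not known exactly. Their poses are not given: they have to be found in the camera images.
- light_base: heavy grey microscope light base, fixed to the bench. Origin: middle of its underside; z up, its -x side faces roughly towards the robot. Its left part (170 mm in x, 150 mm in y, centred at own y = +85 mm) is 40 mm high and holds the stage well, a round hole with black rings on the top about it. Its right part (190 x 190 mm, centred at own y = -85 mm) is 32 mm high and carries the aperture wheel.
- well (a point): centre of the stage well's floor, 24 mm above the bench; the well is a round upright hole 60 mm in diameter and 16 mm deep with its mouth in the top face of the base, 40 mm above the bench.
- window (a point): centre of the window, at the level of the wheel's top face (44 mm above the bench), 55 mm from the wheel's axis on the base's own +x side (the side away from the robot). The window is a fixed opening (30 mm radially, 40 mm along the rim) in a black frame 56 mm wide that bridges the wheel's edge; the frame's top is 51 mm above the bench.
- wheel (a joint): angle in rad of the aperture wheel about its upright axis, growing anticlockwise seen from above; it turns either way for several turns without stops and stays where it is left (friction 0.06 N m, a few N at the bar). At 0 and at every whole turn (2 pi) the slot is centred in the window. Starts 1 rad or more from there.
- slot (a point): centre of the marked sector's aperture on the wheel's top face, 55 mm from the wheel's axis: a dark slot 30 mm long (along the rim) and 10 mm wide. The aluminium wheel is 160 mm in diameter and has six sectors; the other five show round dark holes of 8 to 24 mm.
- grip (a point): centre of the wheel's black bar knob, on the wheel's axis (base's own x = 0, y = -85 mm), 82 mm above the bench. The bar is 60 mm long, 16 mm wide and 28 mm high (68 to 96 mm above the bench) on a neck 24 mm thick; it turns with the wheel. The frame's x axis runs along the bar and points to the slot.
- cup_small: open round aluminium specimen cup, standing upright, outer diameter 47 mm over its whole height but for the lowest 6 mm, which taper in by 4 mm all round; 62 mm high, wall 3 mm, 0.06 to 0.125 kg. Origin: centre of its underside, z up.
- cup_medium: open round aluminium specimen cup, standing upright, outer diameter 57 mm over its whole height but for the lowest 6 mm, which taper in by 4 mm all round; 62 mm high, wall 3 mm, 0.06 to 0.125 kg. Origin: centre of its underside, z up.
- cup_large: open round aluminium specimen cup, standing upright, outer diameter 67 mm over its whole height but for the lowest 6 mm, which taper in by 4 mm all round; 62 mm high, wall 3 mm, 0.06 to 0.125 kg. Origin: centre of its underside, z up.
- bottle: bystander: small amber bottle, 46 mm wide, 80 mm high; origin under its centre.
- dish: bystander: shallow glass dish, 90 mm wide, 18 mm high; origin under its centre.
- eyepiece: bystander: black eyepiece standing upright, 36 mm wide, 66 mm high; origin under its centre.
- objective: bystander: steel objective lens standing upright on top of the light base, at the far left corner of its left part, 32 mm wide, 46 mm high; origin under its centre.
- lens_cap: bystander: flat round black lens cap lying on the bench just in front of the light base, 60 mm wide, 22 mm high; origin under its centre.
- pencil_case: bystander: soft-edged grey pencil case, 80 x 190 mm, 50 mm high; origin under its centre.

How it is judged (in metres and radians):
At the end, for the whole second after the job is handed in: The slot's centre is within 6 mm of the window's centre and the wheel is at rest; the medium cup stands upright (within 0.08 rad) in the stage well, its underside within 3 mm of the well's floor and 5 mm of its centre; the other two cups stand upright (within 0.1 rad) on the bench; all are at rest (horizontal distance between slot and window below 0.006 m and velocity of joint wheel between -0.05 and 0.05 rad/s and horizontal distance between cup_medium and well below 0.005 m and z of cup_medium in the frame of well below 0.003 m and angle between cup_medium's own z axis and vertical below 0.08 rad and linear speed of each of cup_medium, cup_small, cup_large below 0.02 m/s and angle between each of cup_small, cup_large's own z axis and vertical below 0.1 rad and height (world z) of each of cup_small, cup_large below 0.006 m); the robot touches nothing.
It fails at once if a bystander was moved by more than 30 mm or knocked over (distance of any of bottle, dish, eyepiece, objective, lens_cap, pencil_case from where it was at the start of the episode above 0.03 m or angle between any of bottle, dish, eyepiece, objective, lens_cap, pencil_case's own z axis and vertical above 0.5 rad).
It also fails if it takes over 67 s, if anything falls off the work surface, if the arm or the gripper's body presses on something with over 40 N, if the wrist force passes 120 N, or if a joint passes its speed limit or range.

### The arm

A 7-joint arm with a two-finger parallel gripper is mounted at the origin on the work surface. World frame = base frame: x ahead of the robot, y to its left, z up, the work surface at z = 0. Lengths are in mm, angles in rad, forces in N, time in s.
With the tool pointing down it reaches from about 400 to 850 mm from the base axis. Payload 10.4 kg.
Tool frame: the origin (TCP) lies on the mounting face of the last link; the fingertips stand 182 mm ahead of it and the grasp point (between the pads) lies arm.hold_point_z ahead of it (arm.hold_point_z is the distance from the TCP to the grasp point, in mm); z points along the fingers, y is the line along which they close (so a half turn about z gives the same grasp; the last joint's range is limited). The gripper opens to 87 mm and grips with 3 to 60 N. Pads are 19 mm wide; open, the fingers measure 117 mm over their backs; the gripper's body (75 mm by 190 mm) begins 51 mm behind the grasp point.
Start: joints at [1.138, 0.332, -0.065, 1.46, 0.022, 1.35, -0.088], TCP at [249.03, -573.251, 404.776] pointing down, gripper open.
Joint ranges: [-2.6, 2.6], [-0.5, 2.12], [-1.47, 1.34], [0.16, 2.42], [-1.27, 4.41], [0.06, 2.06], [-2.6, 2.6]. Speed limits (rad/s): [2.22, 2.22, 2.79, 2.79, 3.14, 3.14, 3.14].

### API

Orientations are given as a rotation vector (axis times angle).
In Python, from bench import monitor, snapshot, camera_info, arm, silhouettes gives the robot as it stands.
- The arm moves only by the tool step_arm, never from a script. Its argument "series" is a list of rows, each an object of numbers: "dx", "dy", "dz": the shift along the world's x, y, z in units of 25 mm (1.0 is 25 mm); "twist": the turn about the world's z in degrees; "grip": the finger opening in mm, from 0 to 87. A call has 1 to 8 rows; each row shifts and turns the commanded pose from where the row before left it; what a row does not reach is not made up. A row lasts 1/12 s, in which the tool goes at most 41.7 mm and 7.16 degrees, less where a joint would pass 70% of its speed; a pose out of reach is approached as far as the arm can. A call is refused whole if a number of a shift passes 1 or a number of a turn 7.16, either way. A call with a gripper value outside its range is refused whole. The fingers move at their own pace and stop on an object; "newtons" is the grip in N (left out, the last holds). Time passes only in rows, so rows that do not move let the fingers close. It gives the time, the measured TCP pose, the force, the opening and the grip force at its end, in the units of the state.
- monitor.get_obs(): the state, without advancing time (a new reading comes with each control period).
- snapshot(name): name is "scene" or "top" or "wrist"; returns (picture, depth): 480x640x3 uint8, red, green, blue; 480x640 float32, mm along the optical axis (not along the pixel's ray), 0 where there is no reading.
- camera_info(name): a dict with "intrinsics" (3x3 intrinsics, pixels), "extrinsics" (4x4, takes a point from camera to world coordinates). Camera axes: x right, y down, z forward; pixel columns grow to the right and rows downward; lengths in mm; the calibration is good to about 2 mm. A picture is of the moment at which its call begins: read the wrist's pose just before it. camera_info takes no time and is no camera call; for the wrist camera it gives the pose at the moment of the call.
- arm.close_job(): hands the job in; it is judged then, once.
Trained networks look in the newest picture that a camera, given by its name, has taken for a name from the list of things; names that differ only in an ending like _2 or _b are one class to them, and where a whole thing is asked for, a point or a joint stands for the part that bears it (a point fixed in the world has none). Each returns a list of dicts, best first, with "p" (0 to 1); they miss things now and then, are a little off and sometimes report something else, mostly with a low value. They report only what shows in the picture. A call takes as long as a camera call.
- silhouettes(camera, name): "region" (480x640 bool, what is visible of it) and "extent" ([left, top, width, height] in pixels, round what is visible of it).
The state is a dict: "t": time; "joints": joint angles; "joint_vel": joint speeds; "joint_torque": joint torques, N m; "position": TCP position; "tool_rot": TCP orientation; "contact_force": force on the tool from outside, world axes, zero at the start; "moment": the same for the moment, N m; "finger_gap": opening from 0.0 (shut) to 1.0 (fully open); "grasp_force": force on a finger pad.
Only numpy, scipy, OpenCV 4.12 (cv2) and the standard library are available. Lean on these libraries where they do the work, as an engineer would, in place of code of your own. Each camera call takes 0.05 s, during which the arm holds its last target. There are 200 camera calls.

## Working session

There is one attempt and no reset: what is moved stays moved. The work goes in short steps, Python scripts to look and compute and a tool call to move; the robot and the scene stay as the last step left them, time stands still between calls to the robot, and variables do not carry over. Pictures are saved under pics/ and viewed, at most 10 in all, crops included, and the job is handed in when it is done.

Besides the shell and the picture viewer there is one more tool, called after "Call:" as name([rows], argument=value, ...), one row to a line, values as JSON. step_arm: Moves the arm, as the interface text tells. Its arguments: {"type":"object","properties":{"series":{"type":"array"},"newtons":{"type":"number"}},"required":["series"]}

```bash
mkdir -p pics
cat > h.py <<'E'
import numpy as np, cv2
from bench import monitor, snapshot, camera_info, arm, silhouettes
def world(cam,d,mask=None,info=None):
    i=info or camera_info(cam);K=np.array(i["intrinsics"]);T=np.array(i["extrinsics"])
    v,u=np.nonzero((d>0) if mask is None else (mask&(d>0)))
    z=d[v,u];p=np.c_[(u-K[0,2])/K[0,0]*z,(v-K[1,2])/K[1,1]*z,z]
    return p@T[:3,:3].T+T[:3,3]
def save(n,im): cv2.imwrite(f"pics/{n}.png",im[:,:,::-1])
E
python3 - <<'E'
from h import *
o=monitor.get_obs();print(o,arm.hold_point_z)
a,d=snapshot("top");save("top0",a)
for n in ["cup_small","cup_medium","cup_large","light_base","slot","grip","bottle","dish","eyepiece","objective","lens_cap","pencil_case"]:
    for r in silhouettes("top",n)[:4]:
        p=world("top",d,r["region"]); 
        if len(p)==0: continue
        zt=np.percentile(p[:,2],95); q=p[p[:,2]>zt-6]
        print(n,round(r["p"],2),r["extent"],"ztop %.0f"%zt,"mid",((q.min(0)+q.max(0))/2).round(0)[:2],"ext",np.ptp(q,0).round(0)[:2])
i=camera_info("top");print(i)
E
```

```text
{'t': 0.0, 'joints': array([ 1.13839265,  0.33284948, -0.06469381,  1.46097092,  0.02164198,
        1.34991058, -0.08850496]), 'joint_vel': array([ 3.71586690e-04,  1.00734668e-03, -1.27495849e-03,  8.55160893e-05,
       -2.99784328e-04, -7.53844902e-04, -1.91882455e-04]), 'joint_torque': array([ 5.12254303e-05, -6.23249888e+01,  2.45352031e-02, -3.89891553e+01,
       -6.12494652e-02,  3.98023822e-02,  1.11802201e-04]), 'position': array([ 248.9573715 , -573.12146411,  403.95361032]), 'tool_rot': array([-3.07451147e+00, -6.38972197e-01,  6.31418168e-04]), 'contact_force': array([ 0.07198766,  0.01464603, -0.10816079]), 'moment': array([-0.01664374,  0.01006529,  0.02440951]), 'grasp_force': 0.0, 'finger_gap': 0.9980313418450135} 163.5
cup_small 0.87 [471.5, 212.7, 24.9, 23.7] ztop 63 mid [ 592. -354.] ext [44. 46.]
cup_medium 0.92 [195.3, 226.6, 19.1, 28.1] ztop 62 mid [520. 372.] ext [54. 55.]
cup_large 0.73 [465.1, 256.7, 33.6, 30.7] ztop 62 mid [ 467. -353.] ext [67. 64.]
light_base 0.9 [280.0, 192.6, 136.7, 99.0] ztop 50 mid [537.   8.] ext [198. 327.]
slot 0.86 [345.7, 218.0,
[... 665 characters left out ...]
 56.]
pencil_case 0.76 [106.3, 250.5, 73.9, 46.5] ztop 54 mid [431. 523.] ext [115. 188.]
pencil_case 0.17 [279.7, 199.5, 135.6, 91.8] ztop 50 mid [535.   8.] ext [193. 327.]
{'intrinsics': array([[573.93564097,   0.        , 317.42407076],
       [  0.        , 573.93564097, 232.07450043],
       [  0.        ,   0.        ,   1.        ]]), 'extrinsics': array([[ 4.31603872e-02, -9.78391511e-01,  2.02205916e-01,
         2.48041442e+02],
       [-9.99065287e-01, -4.17819093e-02,  1.10826588e-02,
         6.11760529e+01],
       [-2.39462999e-03, -2.02495244e-01, -9.79280318e-01,
         1.50677976e+03],
       [ 0.00000000e+00,  0.00000000e+00,  0.00000000e+00,
         1.00000000e+00]])}
```

View pics/top0.png

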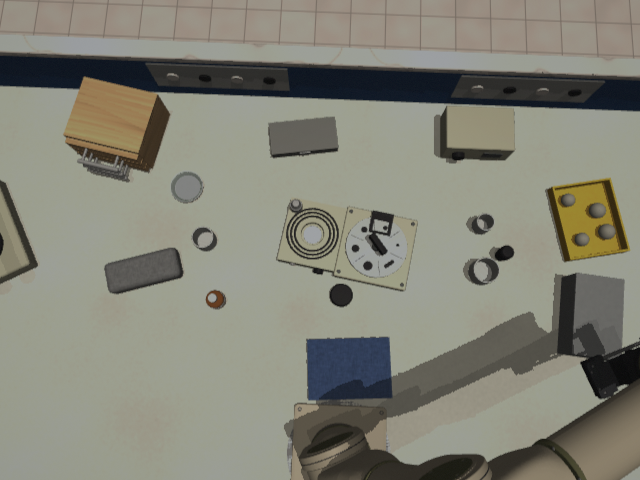

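Run:
```python
from h import *
a,d=snapshot("top")
i=camera_info("top");P=world("top",d).reshape(-1,3) if (d>0).all() else None
p=world("top",d)
b=p[(p[:,2]>28)&(p[:,2]<55)&(p[:,0]>400)&(p[:,0]<660)&(abs(p[:,1])<230)]
r=b[(b[:,1]<0)&(b[:,2]<48)]; print("z hist",np.histogram(b[:,2],bins=[28,30,34,38,42,46,50,55])[0])
print(cv2.minAreaRect(b[:,:2].astype(np.float32)))
for lo,hi,n in[(28,37,"right"),(37.5,43,"left")]:
    q=b[(b[:,2]>lo)&(b[:,2]<hi)&((b[:,1]<5) if n=="right" else (b[:,1]>20))]; print(n,cv2.minAreaRect(q[:,:2].astype(np.float32)))
k=p[(p[:,2]>84)&(p[:,2]<100)&(abs(p[:,0]-517)<60)&(abs(p[:,1]+76)<60)]
print("knob",k.mean(0),cv2.minAreaRect(k[:,:2].astype(np.float32)))
s,ds=snapshot("scene")
c=cv2.resize(a[185:300,270:425],None,fx=4,fy=4,interpolation=cv2.INTER_CUBIC);save("crop0",c)
```

```text
z hist [ 475 1093 1433 2290 1751  591  188]
((514.046630859375, 1.1938629150390625), (340.4182434082031, 222.7338104248047), 80.46134948730469)
right ((513.1564331054688, -89.1303482055664), (188.235107421875, 223.56600952148438), 89.98657989501953)
left ((540.5565185546875, 86.8910140991211), (160.66241455078125, 180.7183074951172), 80.08026885986328)
knob [517.15277473 -75.42052983  93.50682513] ((517.4163208007812, -75.80455780029297), (59.38036346435547, 17.12004852294922), 37.31511306762695)
```

View pics/crop0.png

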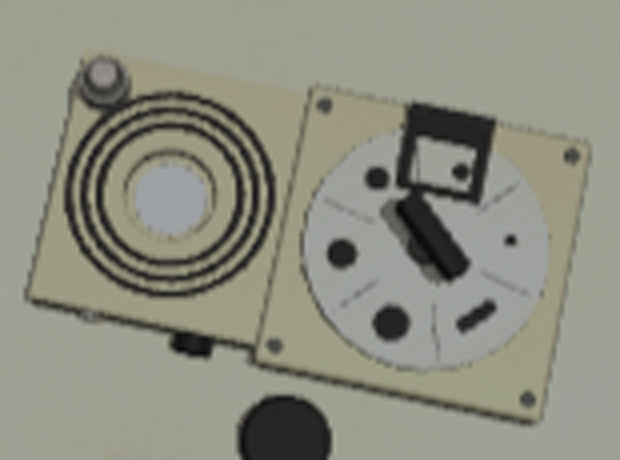

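The slot is at crop (477,316), lower right of the wheel. The knob's centre is at (432,236) and the window at (447,165). The base is yawed by about -10°, so the wheel needs roughly +133°. I'll move above the knob.

Call:
step_arm([
  {"dx": 0.54, "dy": 0.99, "twist": 7},
  {"dx": 0.54, "dy": 0.99, "twist": 7},
  {"dx": 0.54, "dy": 0.99},
  {"dx": 0.54, "dy": 0.99},
  {"dx": 0.54, "dy": 0.99},
  {"dx": 0.54, "dy": 0.99},
  {"dx": 0.54, "dy": 0.99},
  {"dx": 0.54, "dy": 0.99},
])

```text
invalid input at $.series[0]: expected keys dx, dy, dz, twist, grip
```

Call:
step_arm([
  {"dx": 0.54, "dy": 0.99},
  {"dx": 0.54, "dy": 0.99},
  {"dx": 0.54, "dy": 0.99},
  {"dx": 0.54, "dy": 0.99},
  {"dx": 0.54, "dy": 0.99},
  {"dx": 0.54, "dy": 0.99},
  {"dx": 0.54, "dy": 0.99},
  {"dx": 0.54, "dy": 0.99},
])

```text
invalid input at $.series[0]: expected keys dx, dy, dz, twist, grip
```

Call:
step_arm([
  {"dx": 0.54, "dy": 0.99},
  {"dx": 0.54, "dy": 0.99},
  {"dx": 0.54, "dy": 0.99},
  {"dx": 0.54, "dy": 0.99},
  {},
  {},
])

```text
invalid input at $.series[0]: expected keys dx, dy, dz, twist, grip
```

```bash
cat >> h.py <<'E'
def pose():
    o=monitor.get_obs();from scipy.spatial.transform import Rotation as R
    M=R.from_rotvec(o["tool_rot"]).as_matrix();y=M[:,1]
    print("t %.1f pos"%o["t"],o["position"].round(1),"yaw_y %.1f"%np.degrees(np.arctan2(y[1],y[0])),"z",M[:,2].round(3),"j",o["joints"].round(2),"F",o["contact_force"].round(1),"gap",round(o["finger_gap"]*87,1),"gf",round(o["grasp_force"],1));return o
E
python3 - <<'E'
from h import *
pose();i=camera_info("wrist");a,d=snapshot("wrist");save("w1",a)
p=world("wrist",d,None,i)
k=p[(p[:,2]>86)&(p[:,2]<105)&(abs(p[:,0]-517)<60)&(abs(p[:,1]+76)<60)]
if len(k)>50: print("knob",k.mean(0),cv2.minAreaRect(k[:,:2].astype(np.float32)))
E
```

```text
t 0.8 pos [ 249.  -573.3  404.8] yaw_y -66.5 z [ 0. -0. -1.] j [ 1.14  0.33 -0.06  1.46  0.02  1.35 -0.09] F [-0.1  1.  -0.6] gap 86.9 gf 0.0
```

View pics/w1.png

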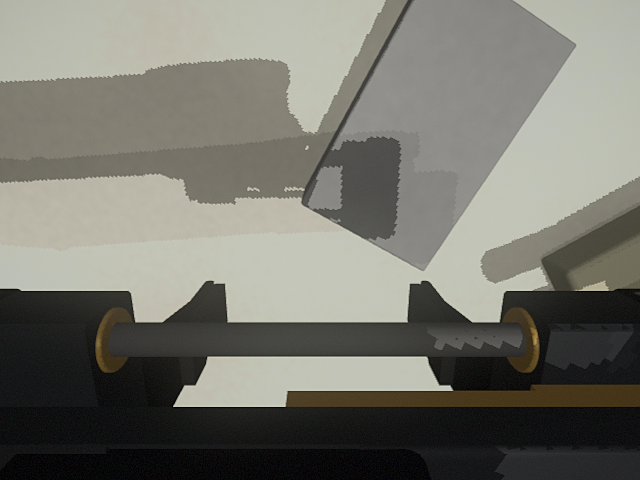

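The moves were refused because every row needs all its keys. The picture is still the start view: a grey box lies ahead at about (440,130). I'll check its height before passing.

Run:
```python
from h import *
i=camera_info("wrist");a,d=snapshot("wrist");p=world("wrist",d,None,i)
T=np.array(i["extrinsics"]);print(T.round(2))
q=p[(p[:,2]>20)&(p[:,0]>300)];print(q.min(0),q.max(0),np.percentile(q[:,2],[5,50,95]))
```

```text
[[ 4.0000e-01 -8.8000e-01 -2.5000e-01  3.1695e+02]
 [-9.2000e-01 -3.8000e-01 -1.1000e-01 -5.4391e+02]
 [ 0.0000e+00  2.7000e-01 -9.6000e-01  3.8460e+02]
 [ 0.0000e+00  0.0000e+00  0.0000e+00  1.0000e+00]]
[ 300.00005242 -887.33212752   20.00108954] [ 458.00254223 -553.94068046  317.96069814] [ 49.02657775  90.02164599 315.54553116]
```

Call:
step_arm([
  {"dx": 0.54, "dy": 0.99, "dz": 0, "twist": 7, "grip": 87},
  {"dx": 0.54, "dy": 0.99, "dz": 0, "twist": 7, "grip": 87},
  {"dx": 0.54, "dy": 0.99, "dz": 0, "twist": 0, "grip": 87},
  {"dx": 0.54, "dy": 0.99, "dz": 0, "twist": 0, "grip": 87},
  {"dx": 0.54, "dy": 0.99, "dz": 0, "twist": 0, "grip": 87},
  {"dx": 0.54, "dy": 0.99, "dz": 0, "twist": 0, "grip": 87},
  {"dx": 0.54, "dy": 0.99, "dz": 0, "twist": 0, "grip": 87},
  {"dx": 0.54, "dy": 0.99, "dz": 0, "twist": 0, "grip": 87},
])

```text
t: 1.52
position: [357.5, -373.9, 404.9]
tool_rot: [2.975, 1.009, 0.0]
contact_force: [0.8, -0.3, 0.1]
finger_gap: 1.001
grasp_force: 0.0
```

Call:
step_arm([
  {"dx": 0.54, "dy": 0.99, "dz": 0, "twist": 0, "grip": 87},
  {"dx": 0.54, "dy": 0.99, "dz": 0, "twist": 0, "grip": 87},
  {"dx": 0.54, "dy": 0.99, "dz": 0, "twist": 0, "grip": 87},
  {"dx": 0.54, "dy": 0.99, "dz": 0, "twist": 0, "grip": 87},
  {"dx": 0.54, "dy": 0.99, "dz": 0, "twist": 0, "grip": 87},
  {"dx": 0.54, "dy": 0.99, "dz": 0, "twist": 0, "grip": 87},
  {"dx": 0.54, "dy": 0.99, "dz": 0, "twist": 0, "grip": 87},
  {"dx": 0.54, "dy": 0.99, "dz": 0, "twist": 0, "grip": 87},
])

```text
t: 2.18
position: [465.4, -175.9, 405.0]
tool_rot: [2.975, 1.009, 0.001]
contact_force: [0.3, -0.3, 0.7]
finger_gap: 0.997
grasp_force: 0.0
```

Call:
step_arm([
  {"dx": 0.54, "dy": 0.99, "dz": 0, "twist": 0, "grip": 87},
  {"dx": 0.54, "dy": 0.99, "dz": 0, "twist": 0, "grip": 87},
  {"dx": 0.54, "dy": 0.99, "dz": 0, "twist": 0, "grip": 87},
  {"dx": 0.54, "dy": 0.99, "dz": 0, "twist": 0, "grip": 87},
  {"dx": 0, "dy": 0, "dz": 0, "twist": 0, "grip": 87},
  {"dx": 0, "dy": 0, "dz": 0, "twist": 0, "grip": 87},
])

```text
t: 2.68
position: [519.4, -76.7, 404.8]
tool_rot: [-2.973, -1.014, -0.0]
contact_force: [0.4, -1.1, 0.3]
finger_gap: 1.001
grasp_force: 0.0
```

Run:
```python
from h import *
pose();i=camera_info("wrist");a,d=snapshot("wrist");save("w2",a)
p=world("wrist",d,None,i)
k=p[(p[:,2]>86)&(p[:,2]<105)&(abs(p[:,0]-517)<60)&(abs(p[:,1]+76)<60)]
if len(k)>50: print("knob",len(k),k.mean(0),cv2.minAreaRect(k[:,:2].astype(np.float32)))
```

```text
t 2.7 pos [519.4 -76.7 404.8] yaw_y -52.3 z [ 0.  0. -1.] j [ 0.56  0.15 -0.54  1.7   0.08  1.31 -0.92] F [ 0.4 -1.1  0.3] gap 87.0 gf 0.0
knob 1392 [518.41375145 -76.70707224  95.37470421] ((517.2080688476562, -77.88075256347656), (59.691802978515625, 15.535759925842285), 37.18669128417969)
```

Call:
step_arm([
  {"dx": -0.08, "dy": 0, "dz": -0.8, "twist": 0, "grip": 60},
  {"dx": 0, "dy": 0, "dz": -0.8, "twist": 0, "grip": 60},
  {"dx": 0, "dy": 0, "dz": -0.8, "twist": 0, "grip": 60},
  {"dx": 0, "dy": 0, "dz": -0.8, "twist": 0, "grip": 60},
  {"dx": 0, "dy": 0, "dz": -0.8, "twist": 0, "grip": 60},
  {"dx": 0, "dy": 0, "dz": -0.8, "twist": 0, "grip": 60},
  {"dx": 0, "dy": 0, "dz": -0.8, "twist": 0, "grip": 60},
  {"dx": 0, "dy": 0, "dz": -0.8, "twist": 0, "grip": 60},
])

```text
t: 3.4
position: [516.5, -79.9, 243.9]
tool_rot: [2.975, 1.006, -0.0]
contact_force: [0.5, -0.6, -0.6]
finger_gap: 0.694
grasp_force: 0.0
```

Call:
step_arm([
  {"dx": 0, "dy": 0, "dz": 0, "twist": 0, "grip": 5},
  {"dx": 0, "dy": 0, "dz": 0, "twist": 0, "grip": 5},
  {"dx": 0, "dy": 0, "dz": 0, "twist": 0, "grip": 5},
  {"dx": 0, "dy": 0, "dz": 0, "twist": 0, "grip": 5},
  {"dx": 0, "dy": 0, "dz": 0, "twist": 0, "grip": 5},
  {"dx": 0, "dy": 0, "dz": 0, "twist": 0, "grip": 5},
  {"dx": 0, "dy": 0, "dz": 0, "twist": 0, "grip": 5},
  {"dx": 0, "dy": 0, "dz": 0, "twist": 0, "grip": 5},
], newtons=20)

```text
t: 4.07
position: [517.1, -78.2, 245.1]
tool_rot: [2.975, 1.009, 0.001]
contact_force: [-1.4, -1.4, 5.0]
finger_gap: 0.18
grasp_force: 20.0
```

Call:
step_arm([
  {"dx": 0, "dy": 0, "dz": 0, "twist": 7, "grip": 5},
  {"dx": 0, "dy": 0, "dz": 0, "twist": 7, "grip": 5},
  {"dx": 0, "dy": 0, "dz": 0, "twist": 7, "grip": 5},
  {"dx": 0, "dy": 0, "dz": 0, "twist": 7, "grip": 5},
  {"dx": 0, "dy": 0, "dz": 0, "twist": 7, "grip": 5},
  {"dx": 0, "dy": 0, "dz": 0, "twist": 7, "grip": 5},
  {"dx": 0, "dy": 0, "dz": 0, "twist": 7, "grip": 5},
  {"dx": 0, "dy": 0, "dz": 0, "twist": 7, "grip": 5},
])

```text
t: 4.73
position: [517.4, -78.4, 245.2]
tool_rot: [2.145, 2.293, 0.001]
contact_force: [2.3, -0.4, -0.8]
finger_gap: 0.181
grasp_force: 20.0
```

Call:
step_arm([
  {"dx": 0, "dy": 0, "dz": 0, "twist": 7, "grip": 5},
  {"dx": 0, "dy": 0, "dz": 0, "twist": 7, "grip": 5},
  {"dx": 0, "dy": 0, "dz": 0, "twist": 7, "grip": 5},
  {"dx": 0, "dy": 0, "dz": 0, "twist": 7, "grip": 5},
  {"dx": 0, "dy": 0, "dz": 0, "twist": 7, "grip": 5},
  {"dx": 0, "dy": 0, "dz": 0, "twist": 7, "grip": 5},
  {"dx": 0, "dy": 0, "dz": 0, "twist": 7, "grip": 5},
  {"dx": 0, "dy": 0, "dz": 0, "twist": 7, "grip": 5},
])

```text
t: 5.4
position: [517.8, -78.2, 245.2]
tool_rot: [0.817, 3.031, 0.002]
contact_force: [6.3, 0.3, -4.4]
finger_gap: 0.179
grasp_force: 20.0
```

Call:
step_arm([
  {"dx": 0, "dy": 0, "dz": 0, "twist": 7, "grip": 5},
  {"dx": 0, "dy": 0, "dz": 0, "twist": 7, "grip": 5},
  {"dx": 0, "dy": 0, "dz": 0, "twist": 6.5, "grip": 5},
  {"dx": 0, "dy": 0, "dz": 0, "twist": 0, "grip": 5},
  {"dx": 0, "dy": 0, "dz": 0, "twist": 0, "grip": 5},
  {"dx": 0, "dy": 0, "dz": 0, "twist": 0, "grip": 5},
])

```text
t: 5.9
position: [517.8, -78.0, 245.2]
tool_rot: [0.273, 3.127, 0.002]
contact_force: [5.4, 1.5, -2.6]
finger_gap: 0.182
grasp_force: 20.0
```

Run:
```python
from h import *
pose()
```

```text
t 5.9 pos [517.8 -78.  245.2] yaw_y 80.0 z [ 0.003  0.001 -1.   ] j [ 0.84  0.41 -0.91  1.87  0.38  1.04  1.17] F [ 5.4  1.5 -2.6] gap 15.9 gf 20.0
```

Call:
step_arm([
  {"dx": 0, "dy": 0, "dz": 0, "twist": 0, "grip": 45},
  {"dx": 0, "dy": 0, "dz": 0, "twist": 0, "grip": 45},
  {"dx": 0, "dy": 0, "dz": 0, "twist": 0, "grip": 45},
  {"dx": 0, "dy": 0, "dz": 0, "twist": 0, "grip": 45},
  {"dx": 0, "dy": 0, "dz": 0.9, "twist": 0, "grip": 87},
  {"dx": 0, "dy": 0, "dz": 0.9, "twist": 0, "grip": 87},
  {"dx": 0, "dy": 0, "dz": 0.9, "twist": 0, "grip": 87},
  {"dx": 0, "dy": 0, "dz": 0.9, "twist": 0, "grip": 87},
])

```text
t: 6.57
position: [516.8, -78.2, 335.7]
tool_rot: [-0.274, -3.129, -0.0]
contact_force: [1.0, 0.1, -0.4]
finger_gap: 0.699
grasp_force: 0.0
```

Call:
step_arm([
  {"dx": 0, "dy": 0, "dz": 0.9, "twist": 0, "grip": 87},
  {"dx": 0, "dy": 0, "dz": 0.9, "twist": 0, "grip": 87},
  {"dx": 0, "dy": 0, "dz": 0.9, "twist": 0, "grip": 87},
  {"dx": 0, "dy": 0, "dz": 0, "twist": 0, "grip": 87},
  {"dx": 0, "dy": 0, "dz": 0, "twist": 0, "grip": 87},
])

```text
t: 6.98
position: [517.2, -78.2, 403.1]
tool_rot: [0.275, 3.128, -0.001]
contact_force: [-0.5, -0.4, -0.4]
finger_gap: 0.984
grasp_force: 0.0
```

Run:
```python
from h import *
pose();i=camera_info("wrist");a,d=snapshot("wrist");save("w3",a)
p=world("wrist",d,None,i)
k=p[(p[:,2]>86)&(p[:,2]<105)&(abs(p[:,0]-517)<60)&(abs(p[:,1]+76)<60)]
if len(k)>50: print("knob",len(k),k.mean(0),cv2.minAreaRect(k[:,:2].astype(np.float32)))
```

```text
t 7.0 pos [517.2 -78.2 403.1] yaw_y 80.0 z [ 0.002 -0.001 -1.   ] j [ 0.95  0.23 -1.    1.69  0.2   1.33  1.31] F [-0.5 -0.4 -0.4] gap 85.6 gf 0.0
knob 1417 [515.5142495  -78.28164789  95.5052787 ] ((517.2265625, -78.42669677734375), (15.674338340759277, 60.23438262939453), 79.62098693847656)
```

View pics/w3.png

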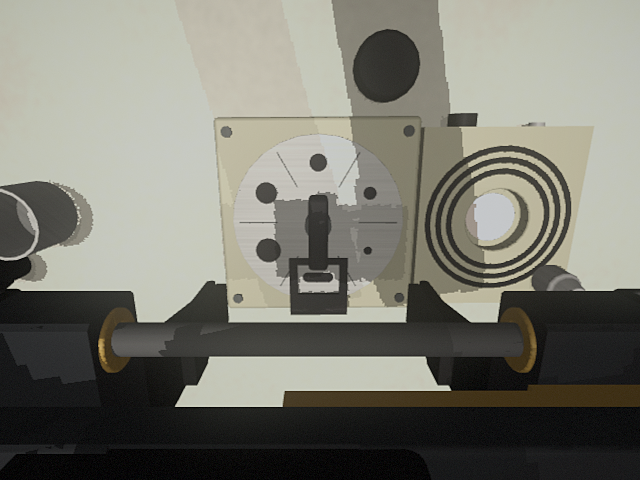

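The slot shows at (318,277), centred in the window frame (291–347 × 258–314), and the bar is at -10.4°, so the wheel is done. Next I'll measure the well from its rings and the cup.

Run:
```python
from h import *
def well(cam,a,i,c0,zs=40):
    K=np.array(i["intrinsics"]);T=np.array(i["extrinsics"])
    # rectify plane z=40 to 0.5mm/px around c0
    n=400;xs=(np.arange(n)-n/2)*.5
    X,Y=np.meshgrid(c0[0]-xs,c0[1]-xs,indexing='ij');W=np.stack([X,Y,np.full_like(X,zs)],-1)
    C=(W-T[:3,3])@T[:3,:3];u=C[...,0]/C[...,2]*K[0,0]+K[0,2];v=C[...,1]/C[...,2]*K[1,1]+K[1,2]
    return cv2.remap(a,u.astype(np.float32),v.astype(np.float32),cv2.INTER_LINEAR)
out=[]
for cam in["top","wrist"]:
    i=camera_info(cam);a,d=snapshot(cam);r=well(cam,a,i,(535,85));g=cv2.cvtColor(r,cv2.COLOR_RGB2GRAY);out.append(r)
    m=(g<90).astype(np.uint8)
    cs,h=cv2.findContours(m,cv2.RETR_LIST,cv2.CHAIN_APPROX_NONE)
    for c in cs:
        if len(c)<150:continue
        (ex,ey),ax,an=cv2.fitEllipse(c)
        if max(ax)<250 and min(ax)>80: print(cam,len(c),"x %.1f y %.1f"%(535-(ey-200)*.5,85-(ex-200)*.5),"ax",np.round(np.array(ax)*.5,1))
save("rect",np.hstack(out))
a,d=snapshot("top")
r=silhouettes("top","cup_medium")[0];p=world("top",d,r["region"]);q=p[p[:,2]>58];print("cup",r["p"],(q.min(0)+q.max(0))/2,np.ptp(q,0),cv2.minEnclosingCircle(q[:,:2].astype(np.float32)))
```

```text
top 501 x 547.6 y 92.9 ax [85.4 88.1]
top 753 x 547.7 y 92.9 ax [100.8 103.5]
top 897 x 547.7 y 92.9 ax [120.6 123.2]
wrist 337 x 540.2 y 80.6 ax [60.7 73.4]
wrist 501 x 546.1 y 89.6 ax [87.6 88.1]
wrist 556 x 546.2 y 89.2 ax [96.3 96.8]
wrist 624 x 546.1 y 89.6 ax [107.7 108.1]
wrist 667 x 546.2 y 89.2 ax [116.4 116.8]
wrist 882 x 630.5 y -9.4 ax [72.5 90.8]Traceback (most recent call last):
  File "<stdin>", line 20, in <module>
IndexError: list index out of range
```

View pics/rect.png

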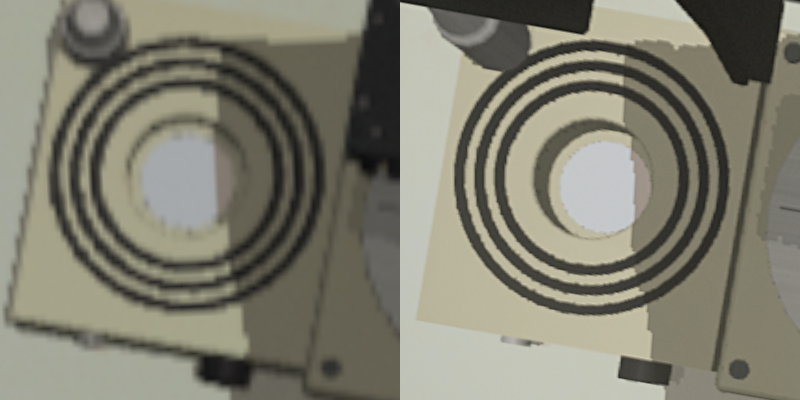

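The rings in both rectified views are concentric. After removing the top camera's bias, the well is at about (546.7, 89.3), which agrees with the wheel axis plus 170 mm. I'll go to the medium cup.

Call:
step_arm([
  {"dx": 0, "dy": 1, "dz": 0, "twist": 0, "grip": 87},
  {"dx": 0, "dy": 1, "dz": 0, "twist": 0, "grip": 87},
  {"dx": 0, "dy": 1, "dz": 0, "twist": 0, "grip": 87},
  {"dx": 0, "dy": 1, "dz": 0, "twist": 0, "grip": 87},
  {"dx": 0, "dy": 1, "dz": 0, "twist": 0, "grip": 87},
  {"dx": 0, "dy": 1, "dz": 0, "twist": 0, "grip": 87},
  {"dx": 0, "dy": 1, "dz": 0, "twist": 0, "grip": 87},
  {"dx": 0, "dy": 1, "dz": 0, "twist": 0, "grip": 87},
])

```text
t: 7.9
position: [516.8, 122.8, 401.7]
tool_rot: [-0.274, -3.129, 0.0]
contact_force: [0.5, -0.9, 0.4]
finger_gap: 1.0
grasp_force: 0.0
```

Call:
step_arm([
  {"dx": 0, "dy": 1, "dz": 0, "twist": 0, "grip": 87},
  {"dx": 0, "dy": 1, "dz": 0, "twist": 0, "grip": 87},
  {"dx": 0, "dy": 1, "dz": 0, "twist": 0, "grip": 87},
  {"dx": 0, "dy": 1, "dz": 0, "twist": 0, "grip": 87},
  {"dx": 0, "dy": 1, "dz": 0, "twist": 0, "grip": 87},
  {"dx": 0, "dy": 1, "dz": 0, "twist": 0, "grip": 87},
  {"dx": 0, "dy": 1, "dz": 0, "twist": 0, "grip": 87},
  {"dx": 0, "dy": 1, "dz": 0, "twist": 0, "grip": 87},
])

```text
t: 8.57
position: [516.9, 322.9, 401.3]
tool_rot: [-0.274, -3.128, 0.001]
contact_force: [0.4, 0.1, 0.4]
finger_gap: 1.0
grasp_force: 0.0
```

Call:
step_arm([
  {"dx": 0, "dy": 1, "dz": 0, "twist": 0, "grip": 87},
  {"dx": 0, "dy": 1, "dz": 0, "twist": 0, "grip": 87},
  {"dx": 0, "dy": 0, "dz": 0, "twist": 0, "grip": 87},
  {"dx": 0, "dy": 0, "dz": 0, "twist": 0, "grip": 87},
])

```text
t: 8.9
position: [516.2, 373.2, 401.2]
tool_rot: [-0.269, -3.128, 0.0]
contact_force: [0.3, -0.5, -0.4]
finger_gap: 1.001
grasp_force: 0.0
```

Run:
```python
from h import *
pose();i=camera_info("wrist");a,d=snapshot("wrist");save("w4",a)
for r in silhouettes("wrist","cup_medium"):
    print(r["p"],r["extent"]);p=world("wrist",d,r["region"],i);q=p[(p[:,2]>57)&(p[:,2]<68)]
    if len(q)>30: print("cup",q.mean(0),np.ptp(q,0),cv2.minEnclosingCircle(q[:,:2].astype(np.float32)))
```

```text
t 8.9 pos [516.2 373.2 401.2] yaw_y 80.2 z [-0.002  0.    -1.   ] j [ 0.01  0.55 -1.02  1.39  0.47  1.45  0.4 ] F [ 0.3 -0.5 -0.4] gap 87.1 gf 0.0
0.91 [285.9, 191.6, 62.8, 72.8]
cup [520.70635677 370.56454974  61.2975954 ] [56.46780743 56.47849443  6.84740663] ((520.5455932617188, 370.608642578125), 28.54488182067871)
```

View pics/w4.png

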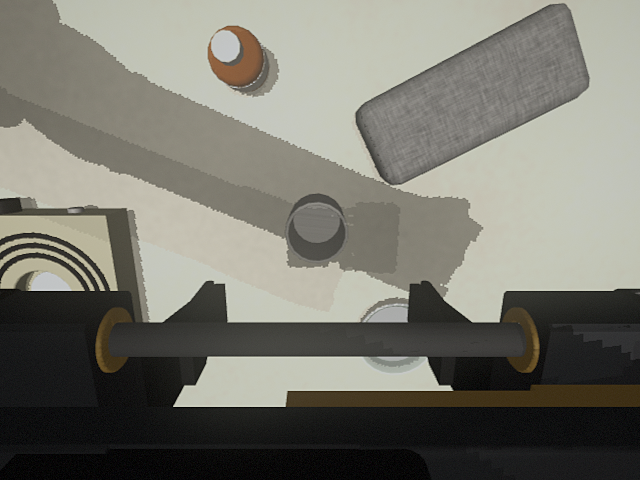

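The medium cup is at pixel (317,228), world (520.5, 370.6), with a rim radius of 28.5 mm. There's room around it for the fingers, so I'll descend and grip.

Call:
step_arm([
  {"dx": 0.17, "dy": -0.1, "dz": -0.96, "twist": 0, "grip": 87},
  {"dx": 0, "dy": 0, "dz": -0.96, "twist": 0, "grip": 87},
  {"dx": 0, "dy": 0, "dz": -0.96, "twist": 0, "grip": 87},
  {"dx": 0, "dy": 0, "dz": -0.96, "twist": 0, "grip": 87},
  {"dx": 0, "dy": 0, "dz": -0.96, "twist": 0, "grip": 87},
  {"dx": 0, "dy": 0, "dz": -0.96, "twist": 0, "grip": 87},
  {"dx": 0, "dy": 0, "dz": -0.96, "twist": 0, "grip": 87},
  {"dx": 0, "dy": 0, "dz": -0.96, "twist": 0, "grip": 87},
])

```text
t: 9.67
position: [522.1, 367.4, 209.1]
tool_rot: [0.278, 3.129, -0.001]
contact_force: [0.3, 0.9, -0.6]
finger_gap: 1.003
grasp_force: 0.0
```

Call:
step_arm([
  {"dx": 0, "dy": 0, "dz": 0, "twist": 0, "grip": 87},
  {"dx": 0, "dy": 0, "dz": 0, "twist": 0, "grip": 45},
  {"dx": 0, "dy": 0, "dz": 0, "twist": 0, "grip": 45},
  {"dx": 0, "dy": 0, "dz": 0, "twist": 0, "grip": 45},
  {"dx": 0, "dy": 0, "dz": 0, "twist": 0, "grip": 45},
  {"dx": 0, "dy": 0, "dz": 0, "twist": 0, "grip": 45},
  {"dx": 0, "dy": 0, "dz": 0, "twist": 0, "grip": 45},
  {"dx": 0, "dy": 0, "dz": 0, "twist": 0, "grip": 45},
], newtons=15)

```text
t: 10.33
position: [521.5, 369.5, 211.1]
tool_rot: [0.274, 3.129, 0.001]
contact_force: [-1.0, -0.6, 4.9]
finger_gap: 0.643
grasp_force: 15.0
```

Run:
```python
from h import *
pose()
```

```text
t 10.3 pos [521.5 369.5 211.1] yaw_y 80.0 z [ 0.001  0.001 -1.   ] j [-0.03  0.72 -0.91  1.58  0.61  1.15  0.31] F [-1.  -0.6  4.9] gap 55.9 gf 15.0
```

Call:
step_arm([
  {"dx": 0, "dy": 0, "dz": 0.5, "twist": 0, "grip": 45},
  {"dx": 0, "dy": 0, "dz": 1, "twist": 0, "grip": 45},
  {"dx": 0, "dy": 0, "dz": 1, "twist": 0, "grip": 45},
  {"dx": 0, "dy": 0, "dz": 1, "twist": 0, "grip": 45},
  {"dx": 0, "dy": 0, "dz": 0.5, "twist": 0, "grip": 45},
  {"dx": 0, "dy": 0, "dz": 0, "twist": 0, "grip": 45},
])

```text
t: 10.83
position: [521.5, 370.0, 313.8]
tool_rot: [0.274, 3.126, 0.005]
contact_force: [-0.3, 0.7, 0.1]
finger_gap: 0.644
grasp_force: 15.0
```

Call:
step_arm([
  {"dx": 0.1, "dy": -0.5, "dz": 0, "twist": 0, "grip": 45},
  {"dx": 0.1, "dy": -0.9, "dz": 0, "twist": 0, "grip": 45},
  {"dx": 0.1, "dy": -1, "dz": 0, "twist": 0, "grip": 45},
  {"dx": 0.1, "dy": -1, "dz": 0, "twist": 0, "grip": 45},
  {"dx": 0.1, "dy": -1, "dz": 0, "twist": 0, "grip": 45},
  {"dx": 0.1, "dy": -1, "dz": 0, "twist": 0, "grip": 45},
  {"dx": 0.1, "dy": -1, "dz": 0, "twist": 0, "grip": 45},
  {"dx": 0.1, "dy": -1, "dz": 0, "twist": 0, "grip": 45},
])

```text
t: 11.5
position: [541.0, 182.6, 308.9]
tool_rot: [-0.274, -3.128, 0.001]
contact_force: [0.5, 0.3, -0.5]
finger_gap: 0.641
grasp_force: 15.0
```

Call:
step_arm([
  {"dx": 0.1, "dy": -1, "dz": 0, "twist": 0, "grip": 45},
  {"dx": 0.1, "dy": -1, "dz": 0, "twist": 0, "grip": 45},
  {"dx": 0.03, "dy": -1, "dz": 0, "twist": 0, "grip": 45},
  {"dx": 0, "dy": -0.8, "dz": 0, "twist": 0, "grip": 45},
  {"dx": 0, "dy": 0, "dz": 0, "twist": 0, "grip": 45},
  {"dx": 0, "dy": 0, "dz": 0, "twist": 0, "grip": 45},
])

```text
t: 12.0
position: [546.9, 87.8, 309.2]
tool_rot: [-0.278, -3.128, 0.001]
contact_force: [0.4, 0.2, -0.0]
finger_gap: 0.641
grasp_force: 15.0
```

Run:
```python
from h import *
pose();i=camera_info("wrist");a,d=snapshot("wrist");save("w5",a)
p=world("wrist",d,None,i)
q=p[(p[:,2]>150)&(p[:,2]<172)&(np.hypot(p[:,0]-547,p[:,1]-89)<33)]
print(len(q),q.mean(0),q.min(0),q.max(0))
for r in silhouettes("wrist","cup_medium"):
    print(r["p"],r["extent"]);p=world("wrist",d,r["region"],i);print(np.percentile(p[:,2],[5,50,95]));z=np.percentile(p[:,2],97);q=p[(p[:,2]>z-5)]
    if len(q)>30: print("cup",q.mean(0),np.ptp(q,0),cv2.minEnclosingCircle(q[:,:2].astype(np.float32)))
```

```text
t 12.0 pos [546.9  87.8 309.2] yaw_y 79.8 z [-0.002 -0.    -1.   ] j [ 0.6   0.44 -1.03  1.73  0.4   1.2   0.85] F [ 0.4  0.2 -0. ] gap 55.8 gf 15.0
5179 [544.90831859  88.41402907 157.52138175] [516.4345689   56.77911645 150.0054375 ] [572.51922077 121.70005403 171.98755273]
0.61 [247.4, 228.3, 137.6, 164.3]
[102.40332357 140.48220541 160.17863718]
cup [542.40935659  87.77586025 160.48513733] [59.72494579 55.82846904 67.19609319] ((543.1138305664062, 87.6119384765625), 30.322433471679688)
0.31 [0.0, 105.2, 436.2, 221.3]
[30.78586324 40.51018891 83.22913439]
cup [511.34261451 -65.42940831  98.98104537] [ 56.11677145 213.59570002 128.88622655] ((530.4666748046875, 20.108890533447266), 107.39349365234375)
```

View pics/w5.png

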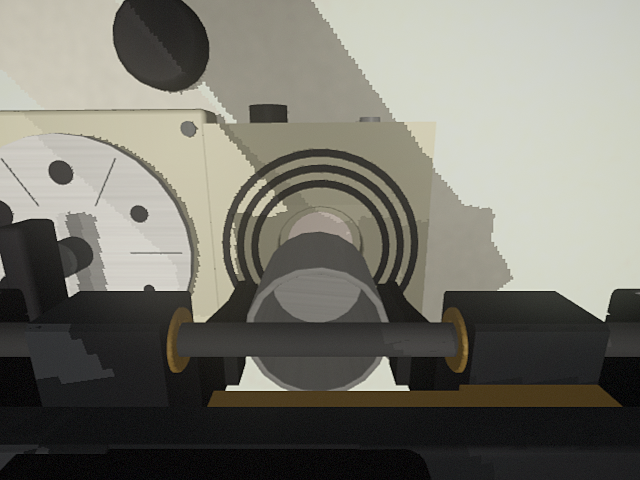

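The cup is in the fingers over the well, with its rim centred near column 318 and the rings near column 320. I'll fit its wall and the ring centre in this one view.

Run:
```python
from h import *
from scipy.optimize import least_squares
i=camera_info("wrist");a,d=snapshot("wrist");p=world("wrist",d,None,i)
q=p[(p[:,2]>112)&(p[:,2]<150)&(p[:,0]<535)&(np.hypot(p[:,0]-546,p[:,1]-88)<36)]
q=q[np.hypot(q[:,0]-546,q[:,1]-88)>26.5]
for lo,hi in[(112,130),(130,150)]:
    k=q[(q[:,2]>lo)&(q[:,2]<hi)]
    s=least_squares(lambda c:np.hypot(k[:,0]-c[0],k[:,1]-c[1])-28.5,[546,88],loss="soft_l1",f_scale=.5);print("cup",len(k),s.x,np.abs(s.fun).mean())
# ring: dark pixels at z=40
K=np.array(i["intrinsics"]);T=np.array(i["extrinsics"])
g=cv2.cvtColor(a,cv2.COLOR_RGB2GRAY);bh=cv2.morphologyEx(g,cv2.MORPH_BLACKHAT,np.ones((17,17)))
v,u=np.nonzero(bh>28)
r=np.c_[(u-K[0,2])/K[0,0],(v-K[1,2])/K[1,1],np.ones(len(u))]@T[:3,:3].T
w=T[:3,3]+r*((40-T[2,3])/r[:,2:]);dz=d[v,u]
ok=np.abs(w[:,:2]-[546.5,89.3]).max(1)<80; w=w[ok]
for R in[45,55,65]:
    e=lambda c,R=R:np.hypot(w[:,0]-c[0],w[:,1]-c[1])
    c=np.array([546.5,89.3,R])
    for _ in range(8):
        m=(abs(np.hypot(w[:,0]-c[0],w[:,1]-c[1])-c[2])<4)
        k=w[m];s=least_squares(lambda c:np.hypot(k[:,0]-c[0],k[:,1]-c[1])-c[2],c,loss="soft_l1",f_scale=1);c=s.x
    print("ring",c.round(1),m.sum())
```

```text
cup 943 [545.28451385  89.39332684] 0.30974554684419164
cup 1767 [545.1200019  88.7641947] 1.0534642221212422
ring [546.3  89.1  46.5] 2455
ring [545.2  89.3  55.7] 2818
ring [546.1  89.2  66.3] 3094
```

Call:
step_arm([
  {"dx": 0.05, "dy": 0.01, "dz": -0.7, "twist": 0, "grip": 45},
  {"dx": 0, "dy": 0, "dz": -0.9, "twist": 0, "grip": 45},
  {"dx": 0, "dy": 0, "dz": -0.4, "twist": 0, "grip": 45},
  {"dx": 0, "dy": 0, "dz": 0, "twist": 0, "grip": 45},
  {"dx": 0, "dy": 0, "dz": 0, "twist": 0, "grip": 45},
  {"dx": 0, "dy": 0, "dz": -0.2, "twist": 0, "grip": 45},
  {"dx": 0, "dy": 0, "dz": -0.1, "twist": 0, "grip": 45},
  {"dx": 0, "dy": 0, "dz": 0, "twist": 0, "grip": 45},
])

```text
t: 12.82
position: [548.3, 89.5, 252.8]
tool_rot: [0.274, 3.129, 0.0]
contact_force: [0.1, 0.1, -0.9]
finger_gap: 0.641
grasp_force: 15.0
```

Call:
step_arm([
  {"dx": 0, "dy": 0, "dz": -0.1, "twist": 0, "grip": 45},
  {"dx": 0, "dy": 0, "dz": -0.1, "twist": 0, "grip": 45},
  {"dx": 0, "dy": 0, "dz": -0.1, "twist": 0, "grip": 45},
  {"dx": 0, "dy": 0, "dz": 0, "twist": 0, "grip": 45},
])

```text
t: 13.15
position: [548.1, 89.4, 244.8]
tool_rot: [-0.274, -3.129, 0.0]
contact_force: [-0.6, -0.2, -0.4]
finger_gap: 0.643
grasp_force: 15.0
```

Already 6 mm inside the well without contact, so I'll continue down.

Call:
step_arm([
  {"dx": 0, "dy": 0, "dz": -0.1, "twist": 0, "grip": 45},
  {"dx": 0, "dy": 0, "dz": -0.1, "twist": 0, "grip": 45},
  {"dx": 0, "dy": 0, "dz": -0.1, "twist": 0, "grip": 45},
  {"dx": 0, "dy": 0, "dz": 0, "twist": 0, "grip": 45},
])

```text
t: 13.48
position: [548.1, 89.4, 237.2]
tool_rot: [-0.274, -3.129, 0.0]
contact_force: [-0.0, -0.3, -0.7]
finger_gap: 0.645
grasp_force: 15.0
```

Call:
step_arm([
  {"dx": 0, "dy": 0, "dz": -0.08, "twist": 0, "grip": 45},
  {"dx": 0, "dy": 0, "dz": -0.04, "twist": 0, "grip": 45},
  {"dx": 0, "dy": 0, "dz": 0, "twist": 0, "grip": 45},
])

```text
t: 13.73
position: [548.3, 89.6, 235.1]
tool_rot: [0.274, 3.129, -0.0]
contact_force: [-0.9, -1.1, 4.0]
finger_gap: 0.644
grasp_force: 15.0
```

Contact with the floor (4 N at cup height 24). I'll release slowly and rise.

Call:
step_arm([
  {"dx": 0, "dy": 0, "dz": 0, "twist": 0, "grip": 60},
  {"dx": 0, "dy": 0, "dz": 0, "twist": 0, "grip": 66},
  {"dx": 0, "dy": 0, "dz": 0, "twist": 0, "grip": 75},
  {"dx": 0, "dy": 0, "dz": 0, "twist": 0, "grip": 82},
  {"dx": 0, "dy": 0, "dz": 0, "twist": 0, "grip": 82},
  {"dx": 0, "dy": 0, "dz": 0.5, "twist": 0, "grip": 82},
  {"dx": 0, "dy": 0, "dz": 0.8, "twist": 0, "grip": 82},
  {"dx": 0, "dy": 0, "dz": 1, "twist": 0, "grip": 82},
])

```text
t: 14.4
position: [547.8, 89.5, 292.7]
tool_rot: [-0.273, -3.127, -0.0]
contact_force: [0.5, 0.2, -0.2]
finger_gap: 0.937
grasp_force: 0.0
```

Call:
step_arm([
  {"dx": 0, "dy": 0, "dz": 1, "twist": 0, "grip": 82},
  {"dx": 0, "dy": 0, "dz": 1, "twist": 0, "grip": 82},
  {"dx": 0, "dy": 0, "dz": 1, "twist": 0, "grip": 82},
  {"dx": 0, "dy": 0, "dz": 1, "twist": 0, "grip": 82},
  {"dx": 0, "dy": 0, "dz": 0.5, "twist": 0, "grip": 82},
  {"dx": 0, "dy": 0, "dz": 0, "twist": 0, "grip": 82},
  {"dx": 0, "dy": 0, "dz": 0, "twist": 0, "grip": 82},
])

```text
t: 14.98
position: [548.2, 89.6, 405.1]
tool_rot: [0.274, 3.129, -0.0]
contact_force: [0.7, -0.2, 0.2]
finger_gap: 0.94
grasp_force: 0.0
```

Run:
```python
from h import *
pose();i=camera_info("wrist");a,d=snapshot("wrist");save("w6",a)
p=world("wrist",d,None,i)
q=p[(p[:,2]>80)&(p[:,2]<95)&(np.hypot(p[:,0]-547,p[:,1]-89)<33)]
print("rim z",np.percentile(q[:,2],[50,90,98]),cv2.minEnclosingCircle(q[:,:2].astype(np.float32)))
A=np.c_[q[:,:2]-q[:,:2].mean(0),np.ones(len(q))];k=q[:,2]>83.5
print("tilt",np.linalg.lstsq(A[k],q[k,2],rcond=None)[0])
k=p[(p[:,2]>90)&(p[:,2]<105)&(abs(p[:,0]-517)<60)&(abs(p[:,1]+78)<60)]
print("knob",cv2.minAreaRect(k[:,:2].astype(np.float32)))
```

```text
t 15.0 pos [548.2  89.6 405.1] yaw_y 80.0 z [ 0.001 -0.    -1.   ] j [ 0.64  0.36 -1.08  1.61  0.32  1.37  0.92] F [ 0.7 -0.2  0.2] gap 81.7 gf 0.0
rim z [85.61012135 86.61936511 87.2142983 ] ((546.8837280273438, 88.83133697509766), 28.445398330688477)
tilt [-1.55727010e-03  1.29487125e-03  8.57135319e+01]
knob ((517.1799926757812, -77.806884765625), (16.77690887451172, 60.19001388549805), 80.17899322509766)
```

View pics/w6.png

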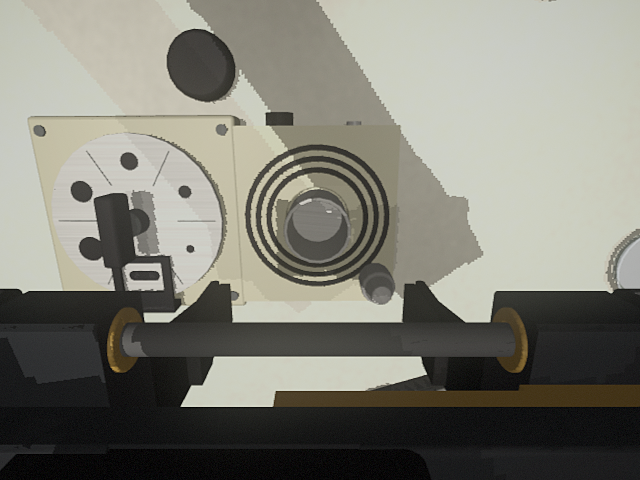

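The cup stands upright at (318,224) inside the rings, its rim at z 86 mm and level. The slot at (144,275) is centred in the frame. I'll hand it in.

```bash
python3 -c "
from bench import arm
print(arm.close_job())"
```

```text
the job is handed in; nothing more can be done
None
```

The job is handed in after 15 s on the robot's clock: the slot is centred in the window, the medium cup stands level and fully down in the well, and I never touched the other two cups or the bystanders; no verdict came back.

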